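# Red-capped glue bottle from the holding block to the bench scale

## Robot

A 6-joint arm with a two-finger parallel gripper is mounted at the origin on the work surface. World frame = base frame: x ahead of the robot, y to its left, z up, the work surface at z = 0. Lengths are in m, angles in rad, forces in N, time in s.
With the tool pointing down it reaches from about 0.35 to 0.775 m from the base axis. Payload 5.5 kg.
Tool frame: the origin (TCP) lies midway between the tips of the shut fingers; the grasp point (between the pads) lies 19 mm behind it; z points along the fingers, x is the direction in which the jaws open and shut, and the axes are right-handed (so a half turn about z gives the same grasp; the last joint's range is limited). The gripper opens to 85 mm and grips with 20 to 120 N. Pads are 22 mm wide; open, the fingers measure 114 mm over their backs; the gripper's body (76 mm by 85 mm) begins 54 mm behind the grasp point. The pads swing forward as they close: fully open they stand 13 mm farther back than shut.
Start: joints at [-1.334, 0.313, 0.046, 1.304, 0, 1.431], TCP at [0.212, -0.535, 0.204] pointing down, gripper open.
Joint ranges: [-2.76, 2.76], [-0.86, 1.69], [-1.03, 1.26], [-2.2, 2.34], [-1.47, 1.5], [-3.14, 3.14]. Speed limits (rad/s): [2.57, 2.57, 3.14, 3.14, 3.14, 3.14].

## Interface

Orientations are given as a unit quaternion [w, x, y, z].
In Python, from workcell import env gives the robot as it stands. The module is installed in compiled form; this text tells all that it offers.
- The arm moves only by the tool apply_moves, never from a script. Its argument "moves" is a list of rows, each a list of 3 entries, a list of its own where there are three numbers: the shift along the tool's x, y, z in cm, then the turn about the tool's z in degrees, then the opening, from 0 (shut) to 1 (fully open). In form: [[[x, y, z], yaw, gripper], ...]. A call has exactly 10 rows; each row is the pose to reach, as a shift and turn from the pose commanded when the call began, along the tool's axes at that moment; what a row does not reach only later rows make up. A row lasts 1/8 s, in which the tool goes at most 62.5 mm and 10.7 degrees, less where a joint would pass 70% of its speed; a pose out of reach is approached as far as the arm can. A call with a gripper value outside its range is refused whole. The fingers move at their own pace and stop on an object; "squeeze" is the grip in N (left out, the last holds). Time passes only in rows, so rows that repeat a pose let the fingers close, or fill a call up. It gives the time, the measured TCP pose, the force and the opening at its end, in the units of the state.
- env.get_state(): the state, without advancing time (a new reading comes with each control period).
- env.read_camera(name): name is "scene" or "top"; returns a dict with "pixels" (420x560x3 uint8, red, green, blue), "fov_y" (degrees; the focal length in pixels is half the picture's height over the tangent of half this angle, whatever the lens; pixels are square), "cx", "cy" (the principal point, pixels), "world_from_camera" (4x4, takes a point from camera to world coordinates). Camera axes: x right, y down, z forward; pixel columns grow to the right and rows downward; lengths in m; the calibration is good to about 2 mm. A picture is of the moment at which its call begins. There is no depth.
- env.hand_in(): hands the job in, once; it reports no verdict.
The state is a dict: "clock": time; "joint_pos": joint angles; "qvel": joint speeds; "tau": joint torques, N m; "tcp_pos": TCP position; "orientation": TCP orientation; "wrist_force": force on the tool from outside, world axes, zero at the start; "ft_torque": the same for the moment, N m; "finger_gap": finger opening in m.
Only numpy, scipy, OpenCV 4.12 (cv2) and the standard library are available. Lean on these libraries where they do the work, as an engineer would, in place of code of your own. Each camera call takes 0.05 s, during which the arm holds its last target.

## Task

Lift the glue bottle with the red cap straight up out of its deep well in the holding block, keep it upright, and stand it on the bench scale's pan for its check weighing. Set it down rather than dropping it, and leave the blue-capped and yellow-capped bottles in their wells.

Things in the scene. Friction and masses are not known exactly. Their poses are not given: they have to be found in the camera images.
- red_cap (a point): To move: white bottle, upright, 141 mm tall, 70-140 g, round body 36 mm across, red cylindrical cap 24 mm across and 45 mm tall on top. Point: centre of the cap, gripped there, 120 mm above the foot; z up the bottle. It stands 70 mm deep in a round 39 mm well of a fixed grey block; cap centre starts at height 135 mm. The body is full width to 14 mm above the block, the cap begins 26 mm above it.
- blue_cap (a point): Bystander: same bottle, blue cap; point at its cap's centre, 120 mm above the foot. It stands in another well of the block. Block: 90 x 250 mm, 85 mm tall, on the work surface; three wells in a row along its length, 80 mm apart, floors 15 mm above the work surface. The block's place and direction, and which bottle is in which well, vary.
- yellow_cap (a point): Bystander: same bottle, yellow cap, in the remaining well; point at its cap's centre, 120 mm above the foot. The three cap centres start on one straight level line, 80 mm between neighbours; the fingers have most room closing across this line.
- pan (a point): Bench scale's pan: bare flat steel square, 180 x 180 mm, rigid and fixed, its face 75 mm above the work surface. Point: centre of that face; x, y along its edges, z up. The scale's lower body with a blue keypad reaches 165 mm from this point towards its -x side, below the pan. The scale stands left or right of the block.

How it is judged:
On the way:
1. the red-capped bottle is lifted wholly clear of its well, upright within 20 degrees (height (world z) of red_cap above 0.207 m and angle between red_cap's own z axis and vertical below 0.35 rad), for 0.1 s.
At the end, for the whole second after the job is handed in: The red-capped bottle stands released, still and upright (within 8 degrees) on the scale's pan, its axis within 75 mm of the pan's centre along each edge (whole foot on the pan); the blue- and yellow-capped bottles are in their wells, caps within 20 mm of their starts (x of red_cap in the frame of pan between -0.075 and 0.075 m and y of red_cap in the frame of pan between -0.075 and 0.075 m and z of red_cap in the frame of pan between 0.112 and 0.128 m and angle between red_cap's own z axis and vertical below 0.15 rad and linear speed of red_bottle below 0.03 m/s and distance of each of blue_cap, yellow_cap from where it was at the start of the episode below 0.02 m); the robot touches nothing.
It fails at once if the red-capped bottle is tipped more than 40 degrees (angle between red_cap's own z axis and vertical above 0.7 rad).
It fails at once if the red-capped bottle is dropped (falls freely faster than 0.6 m/s, a fall of about 20 mm) (contact force between red_bottle and the arm below 0.05 N and contact force between red_bottle and the fingers below 0.05 N and linear speed of red_bottle above 0.6 m/s).
It fails at once if another bottle is knocked or pulled more than 30 mm from its place (distance of any of blue_cap, yellow_cap from where it was at the start of the episode above 0.03 m).
It also fails if it takes over 43 s, if anything falls off the work surface, if the arm or the gripper's body presses on something with over 40 N, if the wrist force passes 120 N, or if a joint passes its speed limit or range.

## Working session

There is one attempt and no reset: what is moved stays moved. The work goes in short steps, Python scripts to look and compute and a tool call to move; the robot and the scene stay as the last step left them, time stands still between calls to the robot, and variables do not carry over. Pictures are saved under pics/ and viewed, and the job is handed in when it is done.

Besides the shell and the picture viewer there is one more tool, called after "Emit:" as name([rows], argument=value, ...), one row to a line, values as JSON. apply_moves: Moves the arm, as the interface text tells. Its arguments: {"type":"object","properties":{"moves":{"type":"array","items":{"type":"array"}},"squeeze":{"type":"number"}},"required":["moves"]}

```bash
mkdir -p pics; python3 - <<'E'
from workcell import env
import cv2,numpy as np
for n in("scene","top"):
    c=env.read_camera(n); cv2.imwrite(f"pics/{n}0.png",c["pixels"][:,:,::-1]); print(n,c["fov_y"],c["cx"],c["cy"],np.round(c["world_from_camera"],4).tolist())
s=env.get_state();print(s)
E
```

```text
scene 42.87283412457563 286.5851346032903 199.0525644168059 [[-0.7752, 0.372, -0.5106, 1.033], [0.6314, 0.4343, -0.6424, 0.5891], [-0.0172, -0.8204, -0.5716, 0.6909], [0.0, 0.0, 0.0, 1.0]]
top 43.40420428819719 275.9485242652767 214.86302903742188 [[0.0045, -0.9811, 0.1933, 0.3481], [-0.9999, -0.0073, -0.0135, -0.0061], [0.0147, -0.1932, -0.981, 1.1385], [0.0, 0.0, 0.0, 1.0]]
{'clock': 0.1, 'joint_pos': array([-1.33360519e+00,  3.13910603e-01,  4.51356621e-02,  1.30357760e+00,
        9.50713027e-06,  1.43120414e+00]), 'qvel': array([-0.00076454, -0.00309031,  0.00339302, -0.00120548, -0.00136676,
        0.00032694]), 'tau': array([ 2.07102137e-03, -4.81724918e+01,  2.99244815e+01,  1.27472437e-02,
       -1.97450954e-04,  6.68765139e-06]), 'tcp_pos': array([ 0.21144823, -0.53420934,  0.20342403]), 'orientation': array([-5.26233390e-04,  8.27021918e-01, -5.62169139e-01, -5.73197080e-04]), 'wrist_force': array([-0.22412722, -0.35332293, -0.78786378]), 'ft_torque': array([-0.01704127, -0.05651492, -0.06647651]), 'finger_gap': 0.08519602800873682}
```

View pics/scene0.png

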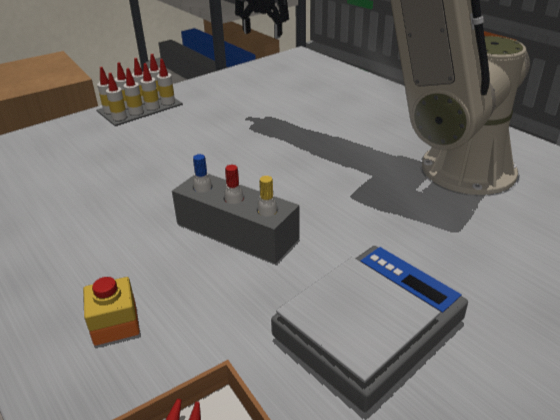

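View pics/top0.png

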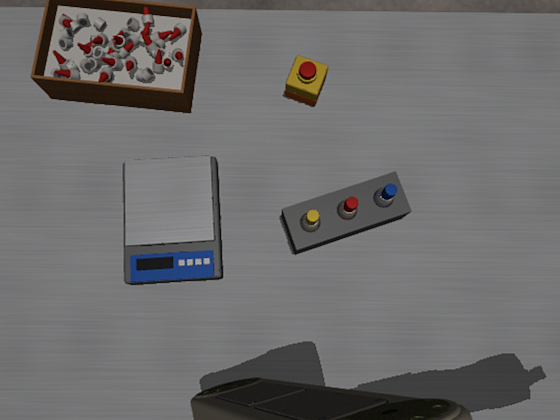

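The top view shows the red cap at about (350,204), between yellow (313,217) and blue (389,191). The pan is at about (170,200) and its keypad side faces the robot. In the scene view the caps are at (200,165) blue, (232,176) red and (266,188) yellow.

```bash
cat > h.py <<'E'
from workcell import env
import cv2,numpy as np
def ray(c,u,v):
    f=210/np.tan(np.radians(c["fov_y"]/2)); W=c["world_from_camera"]
    return W[:3,3],W[:3,:3]@np.array([(u-c["cx"])/f,(v-c["cy"])/f,1])
def plane(c,u,v,z):
    o,d=ray(c,u,v); return o+d*(z-o[2])/d[2]
def tri(a,b):
    A=[];B=[]
    for o,d in(a,b):
        d=d/np.linalg.norm(d);P=np.eye(3)-np.outer(d,d);A.append(P);B.append(P@o)
    p=np.linalg.solve(sum(A),sum(B)); return p,[np.linalg.norm(P@p-b)for P,b in zip(A,B)]
def cap(c,col,box):
    h=cv2.cvtColor(c["pixels"],cv2.COLOR_RGB2HSV);H,S,V=[h[:,:,i].astype(int) for i in range(3)]
    m=(S>150)&(V>60)&{"red":(H<8)|(H>172),"blue":(H>100)&(H<130),"yellow":(H>18)&(H<32)}[col]
    b=np.zeros(m.shape,bool);x0,y0,x1,y1=box;b[y0:y1,x0:x1]=1
    n,l,st,ce=cv2.connectedComponentsWithStats((m&b).astype(np.uint8))
    i=1+np.argmax(st[1:,4]); return ce[i],st[i]
E
python3 - <<'E'
from h import *
cs=env.read_camera("scene");ct=env.read_camera("top")
P={}
for k in("red","blue","yellow"):
    a,sa=cap(cs,k,(180,140,300,220));b,sb=cap(ct,k,(280,170,420,250))
    p,r=tri(ray(cs,*a),ray(ct,*b));P[k]=p
    print(k,a.round(1),sa,b.round(1),sb,p.round(4),np.round(r,4),plane(ct,*b,.135).round(4),plane(cs,*a,.135).round(4))
g=cv2.cvtColor(ct["pixels"],cv2.COLOR_RGB2GRAY);print(g[200,115:228].tolist(),g[150:255,170].tolist())
d=P["blue"]-P["yellow"];print(np.linalg.norm(d),np.degrees(np.arctan2(d[1],d[0])))
E
```

```text
red [231.6 175.6] [226 165  12  23 232] [351.6 202.4] [346 197  12  12 117] [ 0.5699 -0.166   0.1372] [0.0017 0.0017] [ 0.5717 -0.1675  0.135 ] [ 0.5673 -0.1673  0.135 ]
blue [199.6 164.9] [194 155  12  21 212] [390.5 189.5] [385 184  12  12 112] [ 0.596  -0.2428  0.1368] [0.0023 0.0023] [ 0.5984 -0.2448  0.135 ] [ 0.5935 -0.2429  0.135 ]
yellow [266.  187.1] [260 176  12  23 241] [312.5 215.6] [307 210  12  12 121] [ 0.5436 -0.0898  0.1371] [0.0012 0.0012] [ 0.5449 -0.0908  0.135 ] [ 0.5411 -0.0913  0.135 ]
[120, 120, 120, 120, 120, 121, 124, 108, 76, 51, 109, 135, 130, 129, 128, 128, 128, 128, 128, 128, 129, 129, 129, 130, 129, 129, 129, 129, 130, 130, 131, 130, 130, 131, 131, 132, 131, 132, 131, 131, 131, 131, 129, 128, 128, 129, 129, 128, 127, 128, 126, 127, 126, 126, 126, 127, 126, 125, 125, 125, 125, 126, 124, 126, 126, 126, 126, 126, 127, 129, 128, 129, 129, 129, 129, 129, 129, 131, 130, 132, 132, 132, 132, 132, 133, 133, 136, 134, 134, 135, 135, 135, 134, 136, 137, 138, 140, 88, 58, 86, 82, 74, 49, 13, 75, 117, 125, 122, 120, 121, 120, 120, 120] [119, 120, 118, 121, 121, 120, 122, 111, 124, 128, 127, 123, 126, 129, 128, 126, 127, 125, 125, 129, 126, 125, 125, 127, 127, 129, 127, 127, 126, 128, 130, 129, 126, 128, 128, 128, 127, 127, 129, 127, 125, 126, 126, 127, 126, 128, 128, 129, 128, 129, 127, 127, 127, 130, 128, 126, 129, 129, 130, 130, 129, 126, 128, 130, 133, 133, 130, 132, 133, 134, 135, 135, 136, 135, 132, 134, 136, 137, 134, 130, 136, 140, 137, 136, 139, 136, 138, 141, 141, 136, 141, 151, 113, 47, 66, 83, 82, 83, 81, 82, 83, 85, 65, 57, 62]
0.1617097617043125 -71.0750004304882
```

```bash
python3 - <<'E'
from h import *
cs=env.read_camera("scene");ct=env.read_camera("top")
a=cv2.resize(ct["pixels"][180:240,290:410],None,fx=6,fy=6,interpolation=0)[:,:,::-1]
b=cv2.resize(cs["pixels"][145:215,185:285],None,fx=6,fy=6,interpolation=0)[:,:,::-1]
cv2.imwrite("pics/za.png",a);cv2.imwrite("pics/zb.png",b)
p=cv2.resize(ct["pixels"][145:295,110:235],None,fx=4,fy=4,interpolation=0)[:,:,::-1];cv2.imwrite("pics/zp.png",p)
g=cv2.GaussianBlur(cv2.cvtColor(ct["pixels"],cv2.COLOR_RGB2GRAY),(3,3),0).astype(int)
def edge(arr): d=np.diff(arr);return int(np.argmin(d)),int(np.argmax(d))
for r in(170,200,230): print(r,g[r,118:135].tolist(),g[r,205:220].tolist())
for c in(135,170,200): print(c,g[150:162,c].tolist(),g[236:250,c].tolist())
E
```

```text
170 [118, 119, 120, 117, 95, 74, 83, 110, 125, 127, 127, 126, 125, 125, 126, 126, 126] [132, 132, 132, 134, 134, 116, 86, 73, 77, 76, 63, 41, 41, 85, 120]
200 [120, 120, 121, 119, 104, 78, 72, 101, 126, 130, 128, 128, 128, 129, 129, 129, 129] [136, 136, 136, 136, 137, 138, 125, 92, 72, 78, 81, 71, 48, 39, 71]
230 [123, 123, 124, 126, 120, 96, 78, 96, 122, 129, 128, 128, 128, 128, 128, 128, 128] [139, 139, 140, 140, 140, 141, 143, 135, 105, 81, 83, 87, 79, 62, 38]
135 [120, 120, 120, 121, 122, 122, 121, 120, 118, 116, 120, 125] [133, 132, 133, 133, 133, 132, 134, 134, 112, 78, 67, 75, 78, 78]
170 [119, 120, 120, 120, 120, 120, 118, 114, 120, 127, 127, 125] [138, 140, 140, 139, 143, 139, 105, 68, 66, 79, 82, 82, 82, 82]
200 [124, 123, 123, 123, 121, 119, 122, 127, 129, 129, 129, 129] [141, 142, 144, 141, 111, 73, 70, 84, 88, 87, 87, 87, 88, 87]
```

View pics/za.png

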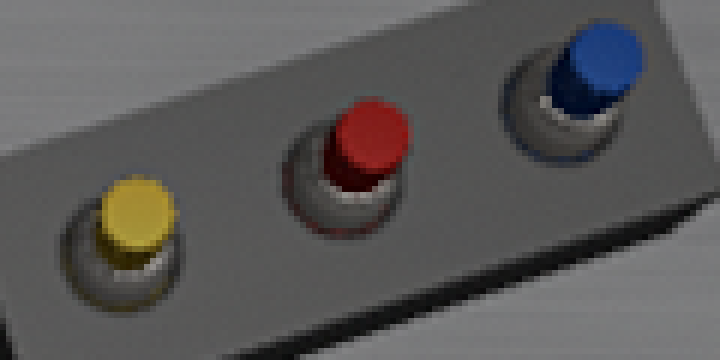

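View pics/zb.png

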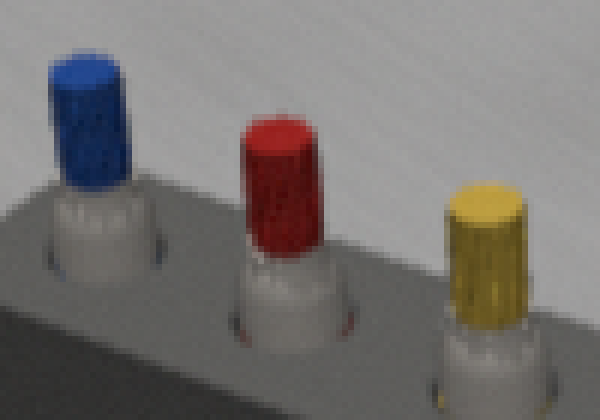

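View pics/zp.png

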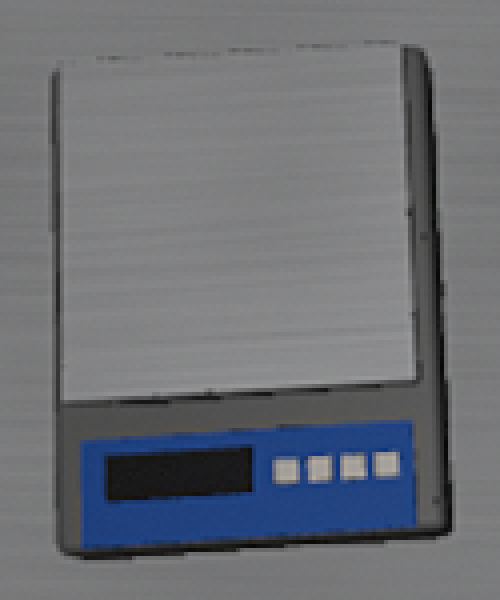

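```bash
python3 - <<'E'
from h import *
from scipy.spatial.transform import Rotation as R
cs=env.read_camera("scene");ct=env.read_camera("top")
P={}
for k in("red","blue","yellow"):
    a,sa=cap(cs,k,(180,140,300,220));b,sb=cap(ct,k,(280,170,420,250))
    q=plane(cs,*a,.135);p=plane(ct,*b,.155);P[k]=(p+q)/2;print(k,p.round(4),q.round(4))
d=P["blue"]-P["yellow"];print(P["red"],np.linalg.norm(d[:2]),np.degrees(np.arctan2(d[1],d[0])))
C=[plane(ct,u,v,.075) for u,v in((125,160.5),(210.5,155.7),(214,240),(125.5,245.2))]
C=np.array(C);print(C.round(3),C.mean(0),[np.linalg.norm(C[i]-C[i-1]).round(4) for i in range(4)])
e=C[0]+C[1]-C[2]-C[3];print("pan x dir deg",np.degrees(np.arctan2(e[1],e[0])))
s=env.get_state();w,x,y,z=s["orientation"];M=R.from_quat([x,y,z,w]).as_matrix();print(M.round(4),s["tcp_pos"],s["clock"])
E
```

```text
red [ 0.5672 -0.1643  0.155 ] [ 0.5673 -0.1673  0.135 ]
blue [ 0.5934 -0.24    0.155 ] [ 0.5935 -0.243   0.135 ]
yellow [ 0.541  -0.0891  0.155 ] [ 0.5412 -0.0911  0.135 ]
[ 0.56721328 -0.16580661  0.145     ] 0.1602182253408305 -70.93074400737736
[[0.671 0.295 0.075]
 [0.683 0.117 0.075]
 [0.505 0.105 0.075]
 [0.493 0.283 0.075]] [0.58789675 0.20003251 0.075     ] [np.float64(0.1785), np.float64(0.1783), np.float64(0.1788), np.float64(0.1788)]
pan x dir deg 3.819932837873835
[[ 3.680e-01 -9.298e-01 -0.000e+00]
 [-9.298e-01 -3.680e-01  1.000e-04]
 [-1.000e-04 -0.000e+00 -1.000e+00]] [ 0.21156282 -0.53464201  0.20409285] 0.4
```

Emit:
apply_moves([
  [[-1.2,-2.6,0],-5,1],
  [[-3.6,-8,0],-15,1],
  [[-6,-13.2,0],-25,1],
  [[-8.5,-18.6,0],-35,1],
  [[-11,-24,0],-45,1],
  [[-13.5,-29.5,0],-55.5,1],
  [[-16,-35,0],-66,1],
  [[-18.4,-40.4,0],-76,1],
  [[-20.4,-44.8,0],-84,1],
  [[-21.25,-46.6,0],-87.5,1],
], squeeze=40)

```text
clock: 1.65
tcp_pos: [0.5681, -0.1635, 0.204]
orientation: [0.0, 0.986, 0.168, 0.0]
wrist_force: [-0.6, -0.3, 0.6]
finger_gap: 0.0856
```

Emit:
apply_moves([
  [[0,0,0],0,1],
  [[0,0,0],0,1],
  [[0,0,1],0,1],
  [[0,0,2.5],0,1],
  [[0,0,4],0,1],
  [[0,0,5.5],0,1],
  [[0,0,7],0,1],
  [[0,0,8.2],0,1],
  [[0,0,9],0,1],
  [[0,0,9],0,1],
])

```text
clock: 2.9
tcp_pos: [0.5663, -0.1654, 0.1135]
orientation: [-0.0, 0.986, 0.166, -0.0]
wrist_force: [-1.6, -0.2, -0.2]
finger_gap: 0.0857
```

```bash
python3 - <<'E'
from h import *
cs=env.read_camera("scene");ct=env.read_camera("top")
a=cv2.resize(ct["pixels"][150:290,270:430],None,fx=3,fy=3)
b=cv2.resize(cs["pixels"][90:230,170:310],None,fx=3,fy=3)
cv2.imwrite("pics/g1.png",np.hstack([a[:,:400],b[:,:400]])[:,:,::-1])
s=env.get_state();print(s["tcp_pos"],s["wrist_force"])
E
```

```text
[ 0.5669766  -0.16576399  0.11456089] [-0.38264835  0.04445238 -0.73466287]
```

View pics/g1.png

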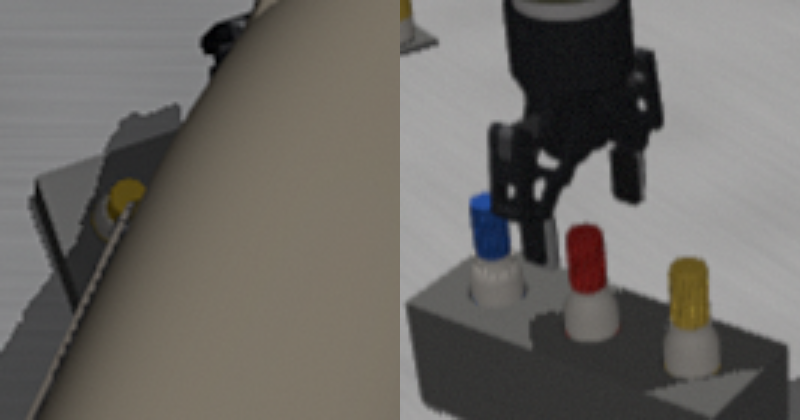

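```bash
python3 - <<'E'
from h import *
cs=env.read_camera("scene")
def proj(c,p):
    f=210/np.tan(np.radians(c["fov_y"]/2));q=np.linalg.inv(c["world_from_camera"])@np.r_[p,1];return np.array([c["cx"]+f*q[0]/q[2],c["cy"]+f*q[1]/q[2]])
t=env.get_state()["tcp_pos"];x=np.array([.944,.33,0]);y=np.array([.33,-.944,0])
im=cv2.resize(cs["pixels"][90:230,170:310],None,fx=4,fy=4)[:,:,::-1].copy()
for s in(1,-1):
  for l in(-.011,.011):
    for z in(.013,.03):
      p=(proj(cs,t+s*.0425*x+l*y+[0,0,z])-[170,90]+.5)*4
      cv2.circle(im,tuple(int(v) for v in p),3,(0,255,0) if z<.02 else (255,0,255),-1)
p=(proj(cs,t+[0,0,.019])-[170,90]+.5)*4;cv2.circle(im,tuple(int(v) for v in p),3,(255,255,0),-1)
cv2.imwrite("pics/g2.png",im)
print(cap(cs,"red",(180,140,300,220)))
E
```

```text
(array([231.62280702, 175.89912281]), array([226, 165,  12,  23, 228], dtype=int32))
```

View pics/g2.png

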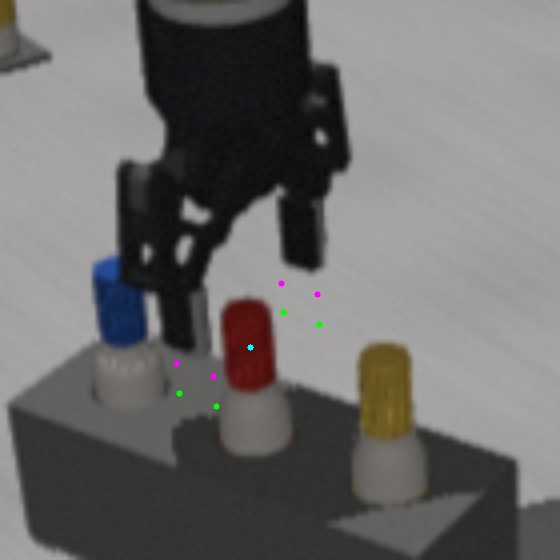

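```bash
python3 - <<'E'
from h import *
cs=env.read_camera("scene");ct=env.read_camera("top")
def proj(c,p):
    f=210/np.tan(np.radians(c["fov_y"]/2));q=np.linalg.inv(c["world_from_camera"])@np.r_[p,1];return np.array([c["cx"]+f*q[0]/q[2],c["cy"]+f*q[1]/q[2]])
t=np.array([.2115,-.5344,.204]);x=np.array([.368,-.93,0]);y=np.array([-.93,-.368,0])
im=cv2.imread("pics/scene0.png")[0:60,220:320];im=cv2.resize(im,None,fx=6,fy=6)
for s in(1,-1):
  for l in(-.011,.011):
      p=(proj(cs,t+s*.0425*x+l*y+[0,0,.013])-[220,0]+.5)*6
      cv2.circle(im,tuple(int(v) for v in p),3,(0,255,0),-1)
cv2.imwrite("pics/g3.png",im)
print("base",proj(cs,np.zeros(3)),proj(ct,np.array([.4,0,0])), env.get_state()["joint_pos"])
cv2.imwrite("pics/t1.png",ct["pixels"][:,:,::-1]);cv2.imwrite("pics/s1.png",cs["pixels"][:,:,::-1])
E
```

```text
base [467.79827428 168.92468834] [265.36251292 294.00348773] [-4.20271303e-01  3.81762191e-01 -7.75952102e-02  1.11017683e+00
 -9.21859263e-05  8.17382782e-01]
```

View pics/g3.png

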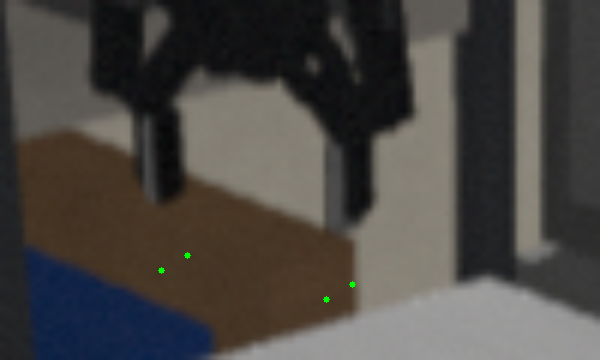

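View pics/s1.png

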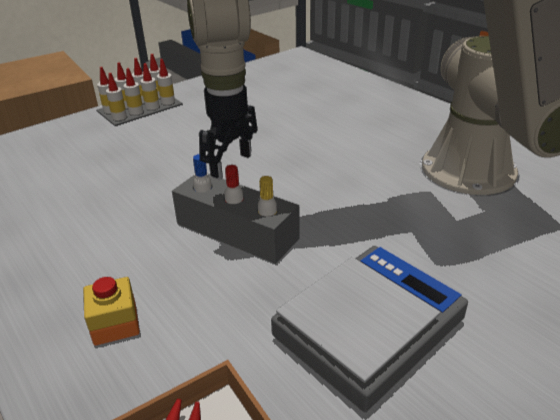

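View pics/t1.png

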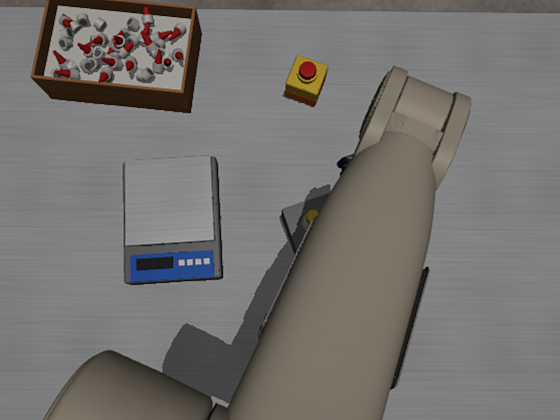

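The scene view shows the fingers straddling the red cap. The tips sit about 12 px (roughly 30 mm) higher than the stated geometry predicts. I'll rise, shut the gripper and check where the shut tips are against the TCP.

Emit:
apply_moves([
  [[0,0,-2],0,1],
  [[0,0,-5],0,1],
  [[0,0,-7],0,0.5],
  [[0,0,-7],0,0],
  [[0,0,-7],0,0],
  [[0,0,-7],0,0],
  [[0,0,-7],0,0],
  [[0,0,-7],0,0],
  [[0,0,-7],0,0],
  [[0,0,-7],0,0],
])

```text
clock: 4.4
tcp_pos: [0.5667, -0.1657, 0.1842]
orientation: [0.0, 0.986, 0.166, 0.0]
wrist_force: [-0.7, -0.0, -0.3]
finger_gap: 0.0003
```

```bash
cat >> h.py <<'E'
def proj(c,p):
    f=210/np.tan(np.radians(c["fov_y"]/2));q=np.linalg.inv(c["world_from_camera"])@np.r_[p,1];return np.array([c["cx"]+f*q[0]/q[2],c["cy"]+f*q[1]/q[2]])
E
python3 - <<'E'
from h import *
cs=env.read_camera("scene");s=env.get_state();t=s["tcp_pos"];print(t,s["finger_gap"],s["clock"])
im=cv2.resize(cs["pixels"][70:210,160:300],None,fx=4,fy=4)[:,:,::-1].copy()
for z in(0,.019,.04):
  p=(proj(cs,t+[0,0,z])-[160,70]+.5)*4;cv2.circle(im,tuple(int(v) for v in p),3,(0,255,0),-1)
cv2.imwrite("pics/g4.png",im)
E
```

```text
[ 0.56668843 -0.16563736  0.18417928] -0.0005200619837727104 4.45
```

View pics/g4.png

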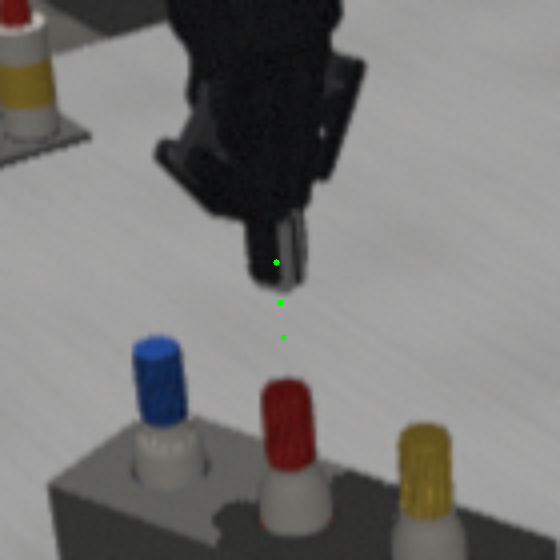

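The shut tips at (277,288) in the zoom are about 27 mm above the stated TCP point, if the difference is vertical. The TCP reading may have an offset along the tool. To settle it, I'll close gently on the cap at the nominal height and look.

Emit:
apply_moves([
  [[0,0,0],0,1],
  [[0,0,0],0,1],
  [[0,0,0],0,1],
  [[0,0,0],0,1],
  [[0,0,0],0,1],
  [[0,0,1.5],0,1],
  [[0,0,3.5],0,1],
  [[0,0,5.5],0,1],
  [[0,0,7],0,1],
  [[0,0,7],0,1],
], squeeze=20)

```text
clock: 5.7
tcp_pos: [0.5655, -0.1651, 0.1124]
orientation: [-0.001, 0.986, 0.166, -0.001]
wrist_force: [-0.1, 0.3, 0.8]
finger_gap: 0.0851
```

Emit:
apply_moves([
  [[0,0,0],0,0.6],
  [[0,0,0],0,0.4],
  [[0,0,0],0,0.2],
  [[0,0,0],0,0.2],
  [[0,0,0],0,0.2],
  [[0,0,0],0,0.2],
  [[0,0,0],0,0.2],
  [[0,0,0],0,0.2],
  [[0,0,0],0,0.2],
  [[0,0,0],0,0.2],
], squeeze=20)

```text
clock: 6.95
tcp_pos: [0.5672, -0.1659, 0.1148]
orientation: [0.0, 0.986, 0.166, 0.001]
wrist_force: [1.3, 0.4, 4.8]
finger_gap: 0.0228
```

```bash
python3 - <<'E'
from h import *
cs=env.read_camera("scene");s=env.get_state();t=s["tcp_pos"];print(t,s["finger_gap"],s["clock"],s["wrist_force"])
im=cv2.resize(cs["pixels"][100:220,170:290],None,fx=5,fy=5)[:,:,::-1].copy()
cv2.imwrite("pics/g5.png",im)
E
```

```text
[ 0.56721741 -0.16587246  0.11478539] 0.02311501852534 7.0 [0.24446312 1.18232683 5.70955604]
```

View pics/g5.png

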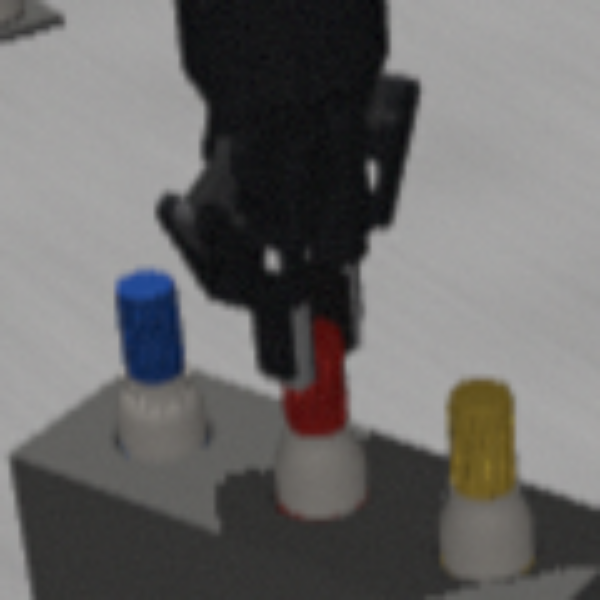

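The gap is 23 mm, so the fingers are on the cap, but only its upper part: the near tip is at (290,385) and the cap's lower edge at (320,432). That confirms the tips sit about 27 mm higher than the reported TCP. I'll regrip 2.3 cm lower with a firmer squeeze.

Emit:
apply_moves([
  [[0,0,0],0,0.7],
  [[0,0,0],0,0.7],
  [[0,0,0],0,0.7],
  [[0,0,0.6],0,0.7],
  [[0,0,1.2],0,0.7],
  [[0,0,1.8],0,0.7],
  [[0,0,2.3],0,0.7],
  [[0,0,2.3],0,0.7],
  [[0,0,2.3],0,0.5],
  [[0,0,2.3],0,0.4],
], squeeze=20)

```text
clock: 8.25
tcp_pos: [0.5669, -0.1658, 0.0915]
orientation: [0.0, 0.986, 0.166, 0.0]
wrist_force: [-0.8, -0.8, -0.1]
finger_gap: 0.0341
```

Emit:
apply_moves([
  [[0,0,0],0,0.3],
  [[0,0,0],0,0.2],
  [[0,0,0],0,0.15],
  [[0,0,0],0,0.1],
  [[0,0,0],0,0.1],
  [[0,0,0],0,0.1],
  [[0,0,0],0,0.1],
  [[0,0,0],0,0.1],
  [[0,0,0],0,0.1],
  [[0,0,0],0,0.1],
], squeeze=40)

```text
clock: 9.5
tcp_pos: [0.5671, -0.1657, 0.0914]
orientation: [0.0, 0.986, 0.166, 0.0]
wrist_force: [3.3, 1.2, 3.4]
finger_gap: 0.0231
```

```bash
python3 - <<'E'
from h import *
cs=env.read_camera("scene");s=env.get_state();t=s["tcp_pos"];print(t,s["finger_gap"],s["clock"],s["wrist_force"])
im=cv2.resize(cs["pixels"][100:220,170:290],None,fx=5,fy=5)[:,:,::-1].copy()
cv2.imwrite("pics/g6.png",im)
E
```

```text
[ 0.56703425 -0.16570801  0.09145103] 0.023448188009056882 9.55 [3.46311569 0.59931957 3.76187109]
```

View pics/g6.png

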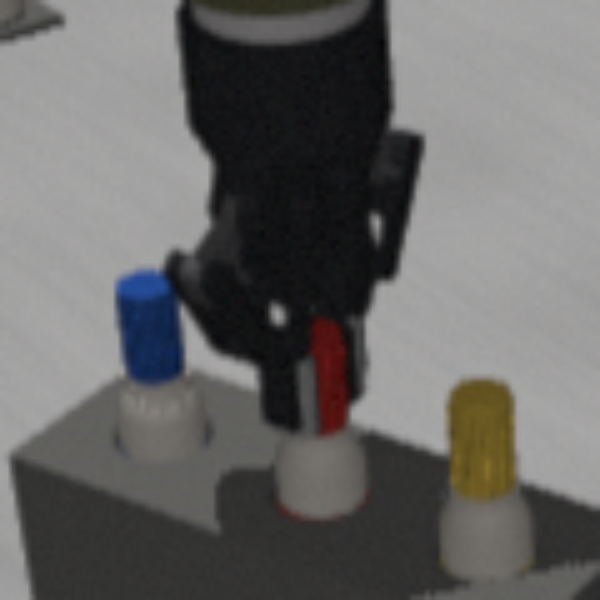

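The tips now reach nearly to the cap base at (300,430), which is a good grip. Next I lift straight up.

Emit:
apply_moves([
  [[0,0,-0.4],0,0.1],
  [[0,0,-1.5],0,0.1],
  [[0,0,-3],0,0.1],
  [[0,0,-4.5],0,0.1],
  [[0,0,-6],0,0.1],
  [[0,0,-7.5],0,0.1],
  [[0,0,-9],0,0.1],
  [[0,0,-10.2],0,0.1],
  [[0,0,-11],0,0.1],
  [[0,0,-11],0,0.1],
], squeeze=40)

```text
clock: 10.8
tcp_pos: [0.5669, -0.1658, 0.2018]
orientation: [0.0, 0.986, 0.166, 0.0]
wrist_force: [0.5, 0.7, -0.5]
finger_gap: 0.0231
```

```bash
python3 - <<'E'
from h import *
cs=env.read_camera("scene");s=env.get_state();t=s["tcp_pos"];print(t,s["finger_gap"],s["clock"],s["wrist_force"],s["orientation"],s["joint_pos"])
im=cv2.resize(cs["pixels"][70:220,150:300],None,fx=4,fy=4)[:,:,::-1].copy()
cv2.imwrite("pics/g7.png",im)
from scipy.spatial.transform import Rotation as R
w,x,y,z=s["orientation"];M=R.from_quat([x,y,z,w]).as_matrix()
print(M.T@(np.array([.588,.200,0])-[.567,-.1658,0])*100)
E
```

```text
[ 0.56663776 -0.16567804  0.20116481] 0.02303933626654903 10.85 [ 0.51437835  0.25804074 -0.71717357] [ 5.87865959e-05  9.86159969e-01  1.65796585e-01 -6.01040347e-05] [-4.20294882e-01  3.44286741e-01  8.24218814e-02  1.30896646e+00
 -1.64466398e-04  8.17370004e-01]
[ 1.39463511e+01 -3.38822323e+01 -5.17835379e-03]
```

View pics/g7.png

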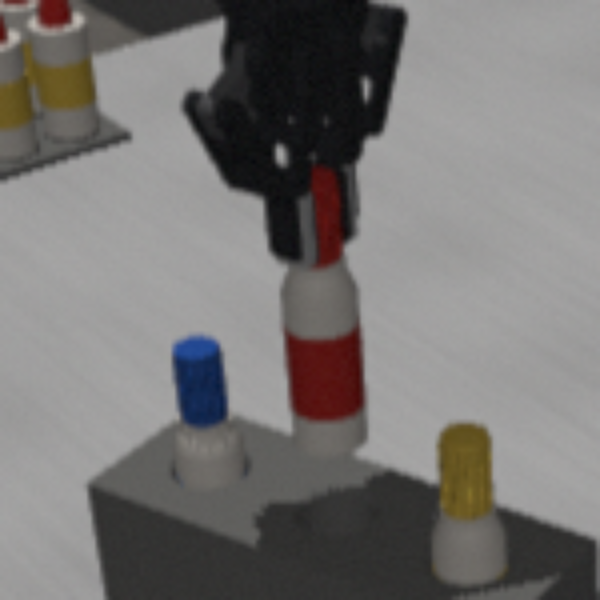

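The bottle is upright and clear of its well, with its foot at (330,450). Yellow's cap is still higher than the foot and close to the direct path, so I'll rise 6 cm more before moving across.

Emit:
apply_moves([
  [[0,0,-0.8],0,0.1],
  [[0,0,-2.5],0,0.1],
  [[0,0,-4.2],0,0.1],
  [[0,0,-5.6],0,0.1],
  [[0.1,-0.3,-6],0,0.1],
  [[0.6,-1.5,-6],0,0.1],
  [[1.5,-3.7,-6],0,0.1],
  [[2.7,-6.6,-6],0,0.1],
  [[4,-9.8,-6],0,0.1],
  [[5.3,-13,-6],0,0.1],
], squeeze=40)

```text
clock: 12.1
tcp_pos: [0.5736, -0.0235, 0.2603]
orientation: [-0.0, 0.986, 0.166, -0.001]
wrist_force: [-0.2, 0.3, -0.7]
finger_gap: 0.0231
```

Emit:
apply_moves([
  [[1.3,-3.2,0],0,0.1],
  [[2.6,-6.4,0],0,0.1],
  [[3.9,-9.6,0],0,0.1],
  [[5.2,-12.8,0],0,0.1],
  [[6.4,-15.8,0],0,0.1],
  [[7.4,-18.2,0],0,0.1],
  [[8.2,-20,0],0,0.1],
  [[8.6,-20.9,0],0,0.1],
  [[8.6,-20.9,0],0,0.1],
  [[8.6,-20.9,0],0,0.1],
], squeeze=40)

```text
clock: 13.35
tcp_pos: [0.5872, 0.1994, 0.2611]
orientation: [0.0, 0.986, 0.165, -0.0]
wrist_force: [-0.6, -0.1, 0.2]
finger_gap: 0.023
```

```bash
python3 - <<'E'
from h import *
cs=env.read_camera("scene");s=env.get_state();t=s["tcp_pos"];print(t,s["finger_gap"],s["clock"],s["wrist_force"],s["orientation"])
cv2.imwrite("pics/g8.png",cs["pixels"][:,:,::-1])
for z in(.235,.12):print(proj(cs,np.array([.588,.2,z-.0])))
E
```

```text
[0.58725291 0.19931995 0.26118478] 0.02295644018191099 13.4 [ 0.36137148 -0.55548668 -0.39071052] [ 1.74626421e-04  9.86249707e-01  1.65261862e-01 -5.40060414e-05]
[364.23435075 227.69955261]
[359.19838711 288.1628508 ]
```

View pics/g8.png

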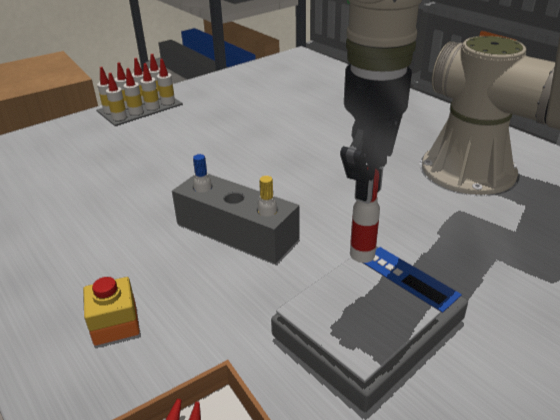

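The foot at (362,258) agrees with the projection of the pan centre at foot height 0.185, about (362,254). The bottle is over the pan and both bystanders are in place. I'll lower to just above the pan face.

Emit:
apply_moves([
  [[0,0,0.6],0,0.1],
  [[0,0,2],0,0.1],
  [[0,0,3.6],0,0.1],
  [[0,0,5.2],0,0.1],
  [[0,0,6.8],0,0.1],
  [[0,0,8.3],0,0.1],
  [[0,0,9.5],0,0.1],
  [[0,0,10.2],0,0.1],
  [[0,0,10.5],0,0.1],
  [[0,0,10.5],0,0.1],
], squeeze=40)

```text
clock: 14.65
tcp_pos: [0.5874, 0.2002, 0.1563]
orientation: [0.0, 0.986, 0.166, 0.0]
wrist_force: [-0.7, 0.1, -0.3]
finger_gap: 0.023
```

Emit:
apply_moves([
  [[0,0,0.1],0,0.1],
  [[0,0,0.2],0,0.1],
  [[0,0,0.2],0,0.1],
  [[0,0,0.3],0,0.1],
  [[0,0,0.3],0,0.1],
  [[0,0,0.4],0,0.1],
  [[0,0,0.4],0,0.1],
  [[0,0,0.4],0,0.1],
  [[0,0,0.4],0,0.1],
  [[0,0,0.4],0,0.1],
], squeeze=40)

```text
clock: 15.9
tcp_pos: [0.5872, 0.2001, 0.1522]
orientation: [0.0, 0.986, 0.166, 0.0]
wrist_force: [0.7, -0.5, -1.2]
finger_gap: 0.0232
```

```bash
python3 - <<'E'
from h import *
cs=env.read_camera("scene");s=env.get_state();t=s["tcp_pos"];print(t,s["finger_gap"],s["clock"],s["wrist_force"],s["orientation"])
cv2.imwrite("pics/g9.png",cv2.resize(cs["pixels"][200:350,270:470],None,fx=4,fy=4)[:,:,::-1])
print((proj(cs,np.array([.588,.2,.075]))-[270,200])*4)
E
```

```text
[0.58717265 0.20017608 0.15214737] 0.022822388759062777 15.95 [ 0.47945728 -0.96113403 -1.42460538] [ 3.31113656e-05  9.86156102e-01  1.65819603e-01 -1.72556570e-05]
[349.78053965 436.85170183]
```

View pics/g9.png

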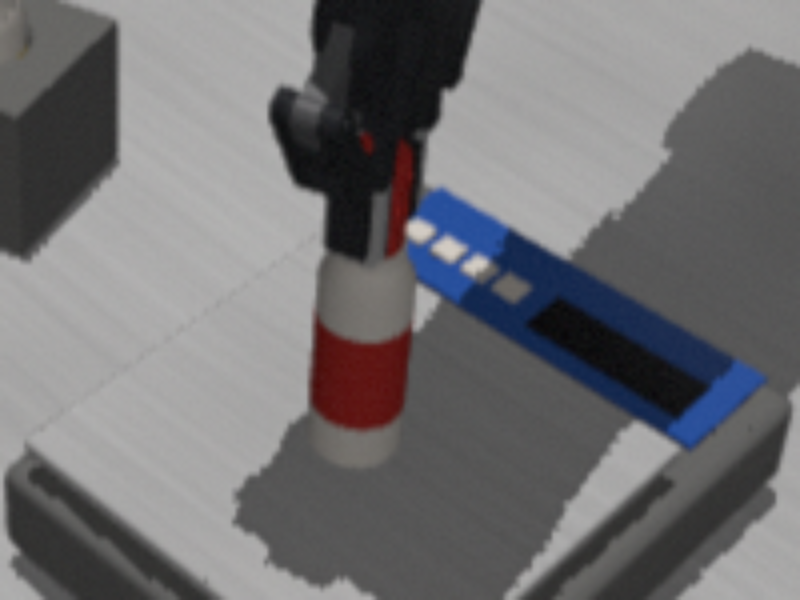

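The foot is at (355,450), over the pan centre (350,437) and about 1 mm up; there is no contact force yet. I'll creep down.

Emit:
apply_moves([
  [[0,0,0.05],0,0.1],
  [[0,0,0.05],0,0.1],
  [[0,0,0.1],0,0.1],
  [[0,0,0.1],0,0.1],
  [[0,0,0.1],0,0.1],
  [[0,0,0.1],0,0.1],
  [[0,0,0.1],0,0.1],
  [[0,0,0.1],0,0.1],
  [[0,0,0.1],0,0.1],
  [[0,0,0.1],0,0.1],
])

```text
clock: 17.2
tcp_pos: [0.5873, 0.2002, 0.1514]
orientation: [0.0, 0.986, 0.166, 0.0]
wrist_force: [-0.4, -0.3, 4.6]
finger_gap: 0.0233
```

Contact at +4.6 N, at the expected height. Now I release in small steps.

Emit:
apply_moves([
  [[0,0,0],0,0.27],
  [[0,0,0],0,0.29],
  [[0,0,0],0,0.32],
  [[0,0,0],0,0.36],
  [[0,0,0],0,0.42],
  [[0,0,0],0,0.5],
  [[0,0,0],0,0.6],
  [[0,0,0],0,0.8],
  [[0,0,0],0,0.9],
  [[0,0,0],0,0.9],
], squeeze=20)

```text
clock: 18.45
tcp_pos: [0.5872, 0.2002, 0.1512]
orientation: [0.0, 0.986, 0.166, 0.0]
wrist_force: [0.5, -0.4, 0.3]
finger_gap: 0.0769
```

```bash
python3 - <<'E'
from h import *
cs=env.read_camera("scene");s=env.get_state();t=s["tcp_pos"];print(t,s["finger_gap"],s["clock"],s["wrist_force"])
cv2.imwrite("pics/g10.png",cv2.resize(cs["pixels"][200:350,270:470],None,fx=4,fy=4)[:,:,::-1])
E
```

```text
[0.58721385 0.20013752 0.1511966 ] 0.07701858501616787 18.5 [-0.19190457 -0.35065099 -1.13353605]
```

View pics/g10.png

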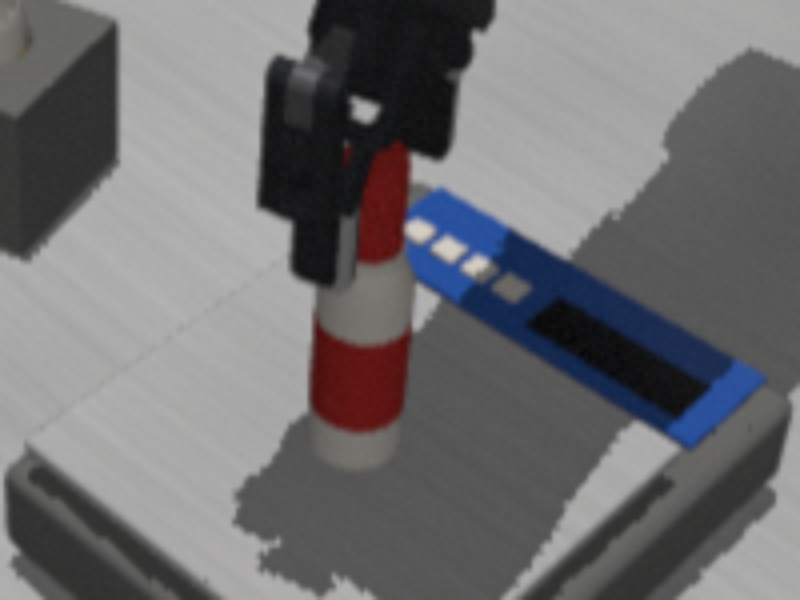

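The fingers are open on both sides and the bottle stands with its foot at (355,450). I'll retreat straight up, then away sideways.

Emit:
apply_moves([
  [[0,0,-0.5],0,0.9],
  [[0,0,-1.5],0,0.9],
  [[0,0,-3],0,0.9],
  [[0,0,-5],0,0.9],
  [[0,0,-7],0,0.9],
  [[0,0,-9],0,0.9],
  [[0,0,-11],0,0.9],
  [[0,0,-13],0,0.9],
  [[0,0,-14],0,0.9],
  [[0,0,-14],0,0.9],
])

```text
clock: 19.75
tcp_pos: [0.5877, 0.2003, 0.2923]
orientation: [0.0, 0.986, 0.166, 0.001]
wrist_force: [0.1, 0.5, -0.6]
finger_gap: 0.077
```

Emit:
apply_moves([
  [[-1,1,0],0,0.9],
  [[-3,3,0],0,0.9],
  [[-5,6,0],0,0.9],
  [[-7,9,0],0,0.9],
  [[-9,12,0],0,0.9],
  [[-11,14,0],0,0.9],
  [[-12,16,0],0,0.9],
  [[-12,16,0],0,0.9],
  [[-12,16,0],0,0.9],
  [[-12,16,0],0,0.9],
])

```text
clock: 21.0
tcp_pos: [0.526, 0.0103, 0.2909]
orientation: [-0.0, 0.986, 0.166, -0.0]
wrist_force: [0.3, 0.6, 0.8]
finger_gap: 0.0769
```

```bash
python3 - <<'E'
from h import *
cs=env.read_camera("scene");ct=env.read_camera("top");s=env.get_state();print(s["tcp_pos"],s["clock"],s["wrist_force"],abs(s["qvel"]).max())
cv2.imwrite("pics/f1.png",cs["pixels"][:,:,::-1]);cv2.imwrite("pics/f2.png",ct["pixels"][:,:,::-1])
for k in("blue","yellow"):
    a,_=cap(cs,k,(180,140,300,220));print(k,a.round(1))
a,st=cap(cs,"red",(330,200,400,265));p=plane(cs,*a,.195);print(a,st,p)
ca,sa=np.cos(np.radians(3.8)),np.sin(np.radians(3.8));d=p-[.588,.2,.075];print("pan frame",ca*d[0]+sa*d[1],-sa*d[0]+ca*d[1])
E
```

```text
[0.52612926 0.01038326 0.29099671] 21.1 [ 0.21357287 -0.14750643 -0.17341126] 0.0021500029726834093
blue [199.6 164.8]
yellow [266.  187.2]
[362.93598234 249.27373068] [355 235  18  30 453] [0.58638984 0.19952159 0.195     ]
pan frame -0.0016383254791144056 -0.0003706488937239796
```

View pics/f1.png

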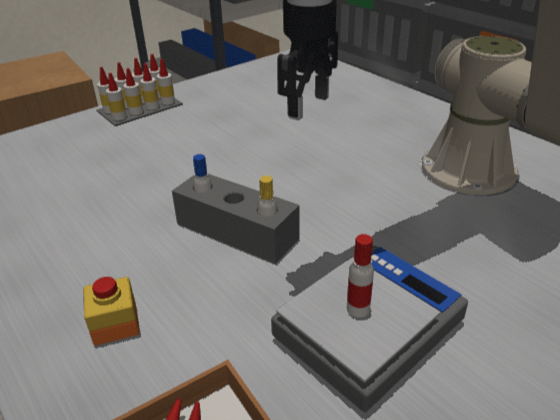

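View pics/f2.png

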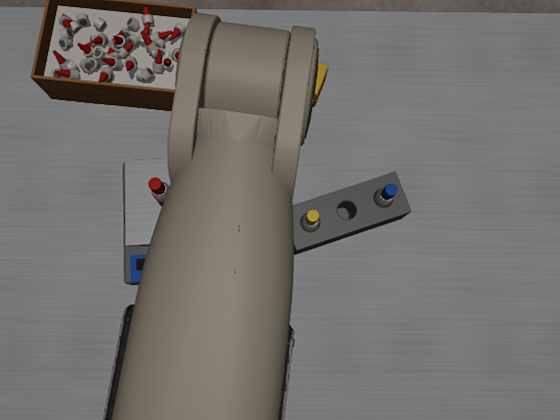

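The bottle stands upright near the pan centre (foot about (360,312), cap (363,249)). Blue and yellow haven't moved, and the gripper is clear.

```bash
python3 -c "
from workcell import env
print(env.hand_in())"
```

```text
the job is handed in; nothing more can be done
None
```

I lifted the red-capped bottle straight up out of its well, carried it over the yellow cap and set it down on the scale's pan. I released it, moved the arm clear and handed the job in at about 21 s of the 43 s allowed. The hand-in gave no verdict.

**Last checks:**
- **Red bottle:** it stands upright on the pan. Its cap is about 2 mm from the pan centre along x and less than 1 mm along y.
- **Contact at set-down:** about 5 N, at the expected height.
- **Bystanders:** the blue and yellow caps are within 0.1 px of where they started in the scene view.
- **Robot:** it was clear of everything and still, with wrist force at noise level.

**What disagreed:** the fingertips turned out to be about 27 mm higher than the stated TCP geometry implies. My first trial grip therefore caught only the top of the cap. I opened, went 23 mm lower and gripped again before lifting.

**What I could not fully check:** the arm hid part of the pan in the final top view, so the bottle's final position comes from the scene camera alone.

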